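# Refit the fuse cover of a pipe-fusion control unit and set its heat dial

## Task

Put the heater control unit back into service: hook the tongue of the green fuse cover under the dark rail of the unit at a tilt, swing the cover down and press its free edge until it lies flat and the red catch snaps over it. Then, with the cover shut, turn the heat dial so that its white pointer stands at the red mark, and let go. Leave the tin, the tape measure and the nut where they are.

Things in the scene. Friction and masses are not known exactly. Their poses are not given: they have to be found in the camera images.
- unit: Grey control unit fixed to the bench, 166 (x) x 212 (y) x 60 mm high. Origin: centre of its foot on the bench; x from the dark hook rail (front, robot side) to the red catch (back), y left, z up. Left half: open fuse bay (centre y = 50). The cover's recess spans x = -66 (rail posts) to 67.5 (back rim), y = 1.5 to 98.5; the bay is open below for x = -58..58, y = 9..91. Right half: solid, 60 mm high.
- slot (a point): Middle of the mouth of the slot under the dark hook rail, at ledge height: (-66, 50, 54) mm in the unit's frame; axes as the unit's. The slot is 78 mm wide (y), 12 mm high (ledge to underside of the lip) and 16 mm deep (towards -x). The rail's top is 72 mm above the bench; its posts beside the slot stop the cover's shoulders.
- seat (a point): Where the seated cover's origin belongs, (0, 50, 54) mm in the unit's frame, axes alike, play about 3 mm: the height of the ledge on which the cover lies, 6 mm below the unit's rim, so that its top is flush with the rim.
- cover: Loose green cover, 0.11 to 0.22 kg, lying on the bench, rib up: plate 130 (x) x 90 (y) x 6 mm. Origin: centre of the plate's underside, z up. At its -x edge a tongue 70 mm wide, 4 mm thick, level with the underside, reaches 12 mm beyond the plate; the +x edge is the free edge. Across the middle stands a rib: 12 mm thick (x), 64 mm long (y), its top 31 mm over the underside.
- tongue (a point): Middle of the lower edge of the tongue's tip, (-77, 0, 0) mm in the cover's frame. It goes 10 to 12 mm past the slot's mouth, until the plate's shoulders meet the rail's posts. About 18 degrees of tilt, free edge up, suits for hooking; over about 30 degrees the tongue does not pass under the lip.
- rib (a point): Grip point in the cover's rib, 22 mm above the underside; pinch across its 12 mm (along the cover's x).
- press_pad (a point): Ridged black patch on top of the cover, 43 mm from the rib towards the free edge: the place to press down.
- free_edge (a point): Middle of the upper edge of the cover's free edge, (65, 0, 6) mm in the cover's frame; 60 mm above the bench when seated.
- catch (a joint): Red spring catch on the unit's back rim, 22 mm wide: slides away (+x of the unit) by 0 to 0.008 m against a spring and springs back to 0. Its steep face holds up the free edge of a hooked, unpressed cover, tilted some 4 to 6 degrees; it yields to some 5 to 18 N pressed down on the cover near the free edge, then snaps back over the cover's top.
- catch_nose (a point): Tip of the catch's nose, at (61.5, 50, 63) mm in the unit's frame when at rest; the catch's top is 77 mm above the bench.
- dial (a joint): Heat dial on the right half of the unit: angle of its white pointer, clockwise from above, rad; 0 = pointer along the unit's +x (to the back). Range -1.4 to 1.4, scale ticks every 0.3; the red mark stands at +0.6. It turns stiffly (0.04 N m) and stays where it is left.
- dial_grip (a point): On the dial's axis, 80 mm above the bench, inside its black grip bar: 42 mm long along the pointer (this point's x axis points along the pointer), 12 mm wide, from 67 to 89 mm above the bench, on a round 46 mm skirt whose top is 69 mm above the bench.
- pointer_tip (a point): Outer end of the white pointer line on the grip bar, 21 mm from the axis.
- red_mark (a point): Inner end of the red mark on the dial's scale, 30 mm from the dial's axis.
- flux_tin: Blue round tin, 77 mm across, 39 mm high, origin under its centre. Leave alone.
- tape_measure: Yellow tape measure, 68 x 72 x 34 mm, origin under its centre. Leave alone.
- nut: Steel hexagon nut, 41 x 47 x 18 mm, origin under its centre. Leave alone.
There are look-alikes about, which are no part of the job. Several things have the shape of the cover; the one meant has the colours described above.

How it is judged:
By the outcome, as a careful person would: the job done as asked, in the order asked, and still so for the second after the job is handed in, with the robot touching nothing.
It also fails if it takes over 58 s, if anything falls off the work surface, if the arm or the gripper's body presses on something with over 40 N, if the wrist force passes 120 N, or if a joint passes its speed limit or range.

## Robot

A 6-joint arm with a two-finger parallel gripper is mounted at the origin on a cart in front of the work surface, level with it; the furniture and walls round the work are solid. World frame = base frame: x ahead of the robot, y to its left, z up, the work surface at z = 0. Lengths are in m, angles in rad, forces in N, time in s.
With the tool pointing down it reaches from about 0.225 to 0.875 m from the base axis. Payload 3.4 kg.
Tool frame: the origin (TCP) lies on the centre line of the jaws, within the pads' length; the fingertips stand 19 mm ahead of it and the grasp point (between the pads) is the TCP (nose_length is the distance from the TCP to the fingertips, in m); z points along the fingers, y is the direction in which the jaws open and shut (so a half turn about z gives the same grasp; the last joint's range is limited). The gripper opens to 85 mm and grips with 20 to 120 N. Pads are 22 mm wide; open, the fingers measure 114 mm over their backs; the gripper's body (76 mm by 85 mm) begins 54 mm behind the grasp point. The pads swing forward as they close: fully open they stand 13 mm farther back than shut.
Start: joints at [-1.247, 0.276, 1.505, -0, 1.361, -0.121], TCP at [0.247, -0.519, 0.25] pointing down, gripper open.
Joint ranges: [-2.89, 2.89], [-0.75, 2.08], [0.22, 2.7], [-1.18, 4.32], [0.11, 2.71], [-2.7, 2.7]. Speed limits (rad/s): [2.57, 2.57, 3.14, 3.14, 3.14, 3.14].

## Interface

Orientations are given as a unit quaternion [w, x, y, z].
In Python, from rig import * gives the robot as it stands.
- The arm moves only by the shell command python3 -m jog 'ROWS' [OPENING] [FORCE]. ROWS is JSON, one flat list of numbers, 6 for each row, row after row: the shift along the tool's x, y, z in mm, then the turn, a rotation vector about the tool's x, y, z in degrees. In form: [tx, ty, tz, wx, wy, wz, tx, ty, tz, wx, wy, wz, ...]. A call has 1 to 10 rows; each row is the pose to reach, as a shift and turn from the pose commanded when the call began, along the tool's axes at that moment; what a row does not reach only later rows make up. A row lasts 1/8 s, in which the tool goes at most 62.5 mm and 10.7 degrees, less where a joint would pass 70% of its speed; a pose out of reach is approached as far as the arm can. A call with a gripper value outside its range is refused whole. OPENING is the closure, from 0 (fully open) to 1 (shut), set as the call begins (- or left out, the last holds). The fingers move at their own pace and stop on an object; FORCE is the grip in N (left out, the last holds). Time passes only in rows, so rows that repeat a pose let the fingers close. It gives the time, the measured TCP pose, the force and the opening at its end, in the units of the state.
- get_state(): the state, without advancing time (a new reading comes with each control period).
- get_image(name): name is "scene" or "top" or "wrist"; returns a dict with "frame" (480x640x3 uint8, red, green, blue), "camera_matrix" (3x3 intrinsics, pixels), "k1" (the pictures are not rectified: a ray, as slopes to the right and down, at radius r is drawn at 1 + k1 r^2 times it, then the intrinsics apply), "rvec" (rotation vector, rad) and "tvec" (3), from world to camera coordinates, as OpenCV has them. Camera axes: x right, y down, z forward; pixel columns grow to the right and rows downward; lengths in m; the calibration is good to about 2 mm. A picture is of the moment at which its call begins. There is no depth.
- sign_off(): hands the job in, once; it reports no verdict.
The state is a dict: "clock": time; "qpos": joint angles; "qd": joint speeds; "effort": joint torques, N m; "position": TCP position; "ee_rot": TCP orientation; "contact_force": force on the tool from outside, world axes, zero at the start; "moment": the same for the moment, N m; "width": finger opening in m.
Only numpy, scipy, OpenCV 4.12 (cv2) and the standard library are available. Lean on these libraries where they do the work, as an engineer would, in place of code of your own. Each camera call takes 0.05 s, during which the arm holds its last target.

## Working session

There is one attempt and no reset: what is moved stays moved. The work goes in short steps, Python scripts to look and compute and a shell command to move; the robot and the scene stay as the last step left them, time stands still between calls to the robot, and variables do not carry over. Pictures are saved under pics/ and viewed, and the job is handed in when it is done.

```bash
mkdir -p pics; ls; python3 - <<'E'
from rig import *
import cv2
print(get_state())
for n in ("scene","top","wrist"):
    d=get_image(n); cv2.imwrite(f"pics/{n}0.png",d["frame"][:,:,::-1])
    print(n,d["camera_matrix"],d["k1"],d["rvec"],d["tvec"])
E
```

```text
pics
{'clock': 0.0, 'qpos': array([-1.24697711e+00,  2.76585523e-01,  1.50615628e+00, -5.89609655e-06,
        1.36071801e+00, -1.20990219e-01]), 'qd': array([ 0.001195  ,  0.00059967,  0.00175478, -0.00020912, -0.00147355,
       -0.00034795]), 'effort': array([ 3.69112086e-04, -4.16771972e+01, -2.45809186e+01, -5.10333552e-05,
        1.11986112e-02, -1.17689487e-05]), 'position': array([ 0.24724837, -0.51855923,  0.24943587]), 'ee_rot': array([-9.28489823e-04,  9.75369287e-01,  2.20576252e-01, -9.73840251e-05]), 'contact_force': array([-0.32493883,  0.7114321 , -0.36924552]), 'moment': array([ 0.00343211,  0.01134582, -0.00645193]), 'width': 0.08583926808177869}
scene [[602.15422589   0.         330.0285035 ]
 [  0.         602.15422589 240.7657382 ]
 [  0.           0.           1.        ]] -0.07424385057226009 [ 2.39622963  0.18590031 -0.07631543] [-0.49138752  0.00520669  1.7313466 ]
top [[617.87641266   0.         322.74649525]
 [  0.         617.87641266 248.88167565]
 [  0.           0.           1.        ]] -0.015526278417672163 [ 2.10192207 -2.14691961  0.15622164] [0.0580978  0.51294385 1.52170287]
wrist [[365.80199579   0.         321.14502742]
 [  0.         365.80199579 238.06378199]
 [  0.           0.           1.        ]] 0.0065544707377393615 [-2.43618459  1.53718914  0.23461102] [-0.57359176 -0.03983805  0.38003578]
```

View pics/scene0.png

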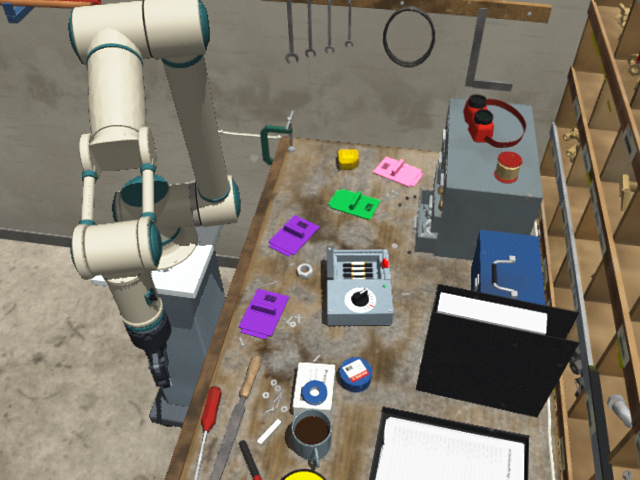

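View pics/top0.png

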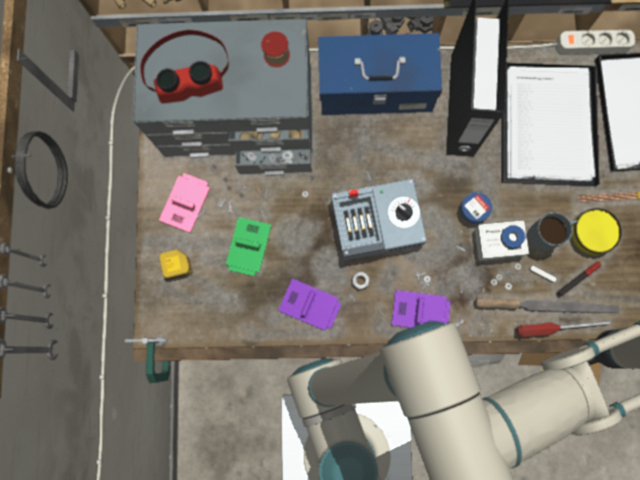

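View pics/wrist0.png

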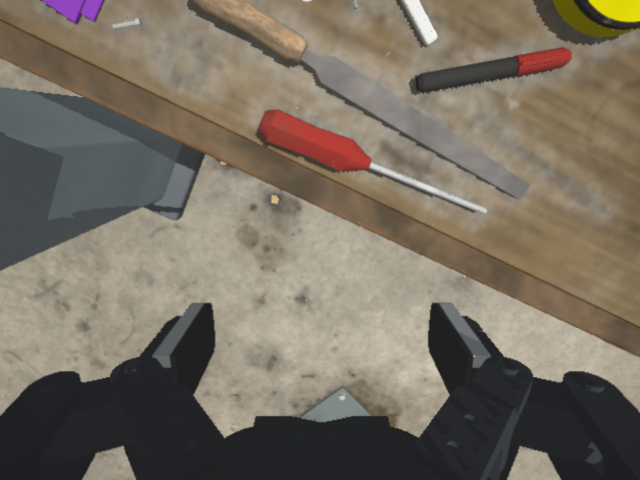

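Cover-shaped things in the top view: pink (185,203), purple (311,304) and (421,310), and green (249,245). Only the last matches the green cover described, so I'll confirm it in enlarged crops.

```bash
cat > h.py <<'E'
from rig import *
import cv2, numpy as np
from scipy.spatial.transform import Rotation as R
def cam(n):
    d=get_image(n); d["dist"]=np.array([d["k1"],0,0,0,0.]); return d
def save(d,f,box=None,s=1):
    im=d["frame"][:,:,::-1]
    if box: im=im[box[1]:box[3],box[0]:box[2]]
    cv2.imwrite(f,cv2.resize(im,None,fx=s,fy=s,interpolation=cv2.INTER_CUBIC))
def proj(d,P):
    return cv2.projectPoints(np.array(P,float).reshape(-1,3),np.array(d["rvec"]),np.array(d["tvec"]),d["camera_matrix"],d["dist"])[0].reshape(-1,2)
def ray(d,uv):
    # invert documented model: drawn = x*(1+k1 r^2)
    n=cv2.undistortPointsIter(np.array(uv,float).reshape(-1,1,2),d["camera_matrix"],d["dist"],None,None,(3,50,1e-10)).reshape(-1,2)
    Rm=cv2.Rodrigues(np.array(d["rvec"]))[0]; c=-Rm.T@np.array(d["tvec"]).ravel()
    return c,(np.c_[n,np.ones(len(n))])@Rm
def at(d,uv,z):
    c,v=ray(d,uv); return c+v*((z-c[2])/v[:,2])[:,None]
E
python3 - <<'E'
from h import *
d=cam("top"); save(d,"pics/t1.png",(210,160,450,300),3.3)
e=cam("scene"); save(e,"pics/s1.png",(310,170,410,340),3.5)
import pickle; pickle.dump((d,e),open("c0.pkl","wb"))
E
```

```text
(no output)
```

View pics/t1.png

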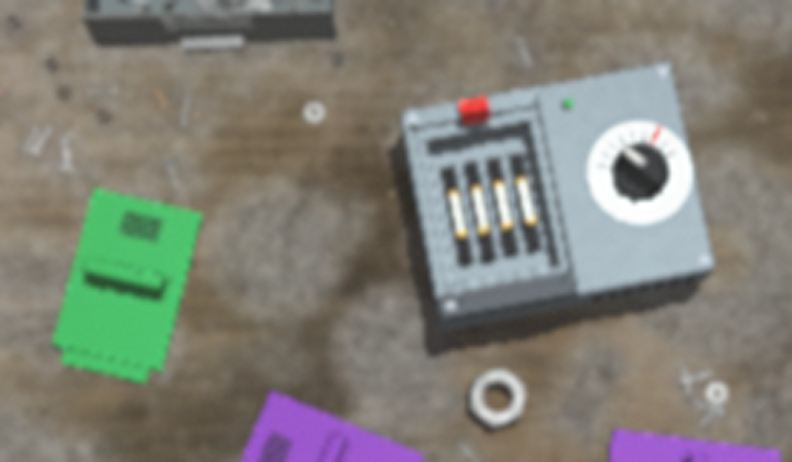

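View pics/s1.png

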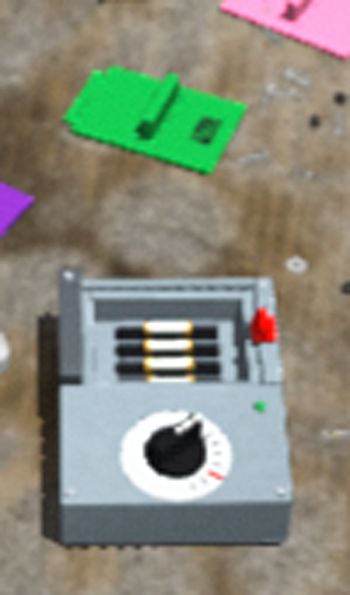

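The crops confirm it. The green cover is at top px ~(249,245), rib up, with its black pad on the far side and its tongue towards the robot. Next I'll get coarse poses.

```bash
cat > fit.py <<'E'
from h import *
from scipy.optimize import least_squares
def fitpose(obs,x0):
    # obs: list of (cam, model pts Nx3, px Nx2)
    def place(p,M):
        c,s=np.cos(p[2]),np.sin(p[2]); M=np.array(M,float)
        return np.c_[p[0]+c*M[:,0]-s*M[:,1],p[1]+s*M[:,0]+c*M[:,1],M[:,2]]
    f=lambda p:np.concatenate([(proj(d,place(p,M))-np.array(u)).ravel() for d,M,u in obs])
    r=least_squares(f,x0); return r.x,r.fun.reshape(-1,2)
E
python3 - <<'E'
from fit import *
import pickle
d,e=pickle.load(open("c0.pkl","rb"))
T=lambda a:np.array(a)/3.3+[210,160]-.35
S=lambda a:np.array(a)/3.5+[310,170]-.35
U=[[.083,.106,.06],[.083,-.106,.06],[-.083,-.106,.06]]
us=[[.083,-.106,.06],[-.083,-.106,.06]]
p,r=fitpose([(d,U,T([(405,115),(668,65),(712,268)])),(e,us,S([(290,505),(62,502)]))],[.45,0,0]); print("unit",p,np.degrees(p[2]));print(r.round(1))
C=[[.065,.045,.006],[.065,-.045,.006],[-.065,.045,.006],[-.065,-.045,.006]]
p,r=fitpose([(d,C,T([(97,188),(203,213),(53,345),(163,370)])),(e,[C[0],C[1]],S([(245,103),(210,172)]))],[.4,.25,0]); print("cover",p,np.degrees(p[2]));print(r.round(1))
q=get_state()["ee_rot"]; M=R.from_quat(q,scalar_first=True).as_matrix(); print(M.round(3))
for n in ["wrist"]:
    w=cam(n); Rm=cv2.Rodrigues(np.array(w["rvec"]))[0]; c=-Rm.T@np.array(w["tvec"]).ravel()
    print("cam in tool",M.T@(c-get_state()["position"]), (M.T@Rm.T).round(3))
E
```

```text
unit [ 0.58765927 -0.0952243   0.16082202] 9.214423015424948
[[-1.2 -0.6]
 [ 0.9 -0.4]
 [ 1.1  1.2]
 [ 1.1 -1.2]
 [-0.7  0.1]]
cover [ 0.53705559  0.24080019 -0.2536406 ] -14.532535808253542
[[-0.7  0.1]
 [ 0.3  0.1]
 [-0.1  0.2]
 [ 0.1  0.5]
 [ 0.8  0.6]
 [ 0.3  0.2]]
[[ 0.903  0.43  -0.   ]
 [ 0.43  -0.903  0.001]
 [ 0.    -0.001 -1.   ]]
cam in tool [ 0.07383773 -0.00033051 -0.12387845] [[-0.    -0.956 -0.295]
 [ 1.     0.    -0.001]
 [ 0.001 -0.295  0.956]]
```

```bash
python3 -m jog '[506,-334,0,0,0,-54, 506,-334,0,0,0,-54, 506,-334,0,0,0,-54, 506,-334,0,0,0,-54, 506,-334,0,0,0,-54, 506,-334,0,0,0,-54, 506,-334,0,0,0,-54, 506,-334,0,0,0,-54, 506,-334,0,0,0,-54, 506,-334,0,0,0,-54]'; python3 - <<'E'
from h import *
import pickle
w=cam("wrist"); save(w,"pics/w1.png"); pickle.dump(w,open("w1.pkl","wb")); s=get_state(); print(s["position"],s["qd"].round(2),s["clock"])
E
```

```text
clock: 1.55
position: [0.5615, 0.0027, 0.2503]
ee_rot: [0.0, 0.768, 0.64, 0.0]
contact_force: [0.4, -0.6, 0.3]
width: 0.0852
[0.56413971 0.00690394 0.25009456] [-0.07 -0.03  0.04 -0.05  0.   -0.11] 1.6
```

View pics/w1.png

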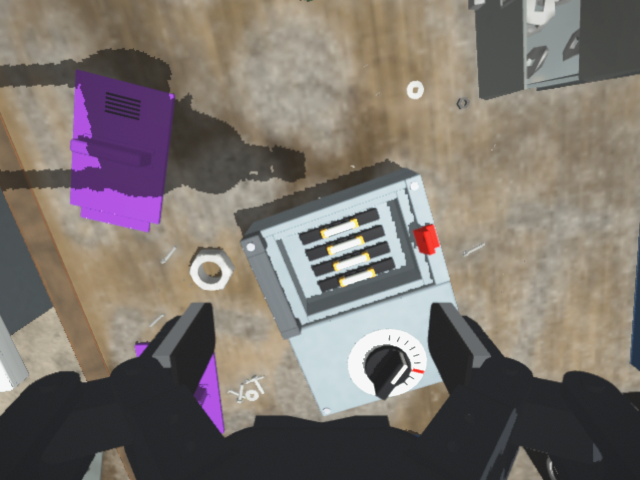

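```bash
python3 - <<'E'
from h import *
import pickle
w=cam("wrist"); save(w,"pics/w2.png",(225,150,475,430),2.1); pickle.dump(w,open("w1.pkl","wb")); s=get_state(); print(s["position"],s["qd"].round(3))
E
```

```text
[0.56242917 0.00402339 0.24994776] [-0.06  -0.024  0.04  -0.065  0.023 -0.036]
```

View pics/w2.png

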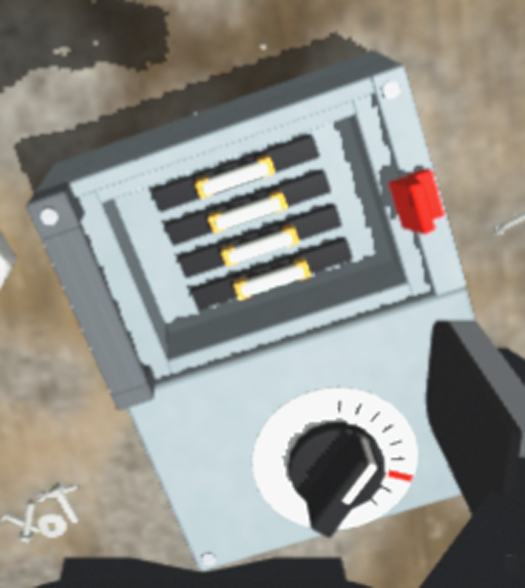

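```bash
python3 - <<'E'
from fit import *
import pickle
w=pickle.load(open("w1.pkl","rb"))
W=lambda a:np.array(a)/2.1+[225,150]-.26
M=[[.083,.106,.06],[-.083,-.106,.06],[.0675,.0015,.06]]
p,r=fitpose([(w,M,W([(403,66),(200,569),(431,293)]))],[.587,-.095,.16]); print("unit",p,np.degrees(p[2]));print(r.round(1))
def place(p,M):
    c,s=np.cos(p[2]),np.sin(p[2]); M=np.array(M,float)
    return np.c_[p[0]+c*M[:,0]-s*M[:,1],p[1]+s*M[:,0]+c*M[:,1],M[:,2]]
im=cv2.imread("pics/w2.png")
def dr(pts,col,cl=True):
    q=((proj(w,place(p,pts))-[225,150]+.26)*2.1).astype(int); cv2.polylines(im,[q.reshape(-1,1,2)],cl,col,1)
dr([[.083,.106,.06],[.083,-.106,.06],[-.083,-.106,.06],[-.083,.106,.06]],(0,0,255))
dr([[-.066,.0015,.06],[.0675,.0015,.06],[.0675,.0985,.06],[-.066,.0985,.06]],(0,255,0))
dr([[-.066,.0015,.072],[-.083,.0015,.072],[-.083,.0985,.072],[-.066,.0985,.072]],(255,0,0))
dr([[.058,.009,.054],[.058,.091,.054],[-.058,.091,.054],[-.058,.009,.054]],(255,0,255))
dr([[.0615,.039,.063],[.0615,.061,.063]],(0,255,255))
cv2.imwrite("pics/w2o.png",im)
c=np.array(W([(336,478)])); print("dial approx", at(w,c,.089))
E
```

```text
unit [ 0.58510254 -0.09481745  0.16815715] 9.634694893340955
[[-0.1 -1.8]
 [-0.8  1.8]
 [ 0.8  0.9]]
dial approx [[ 0.59453595 -0.14695259  0.089     ]]
```

View pics/w2o.png

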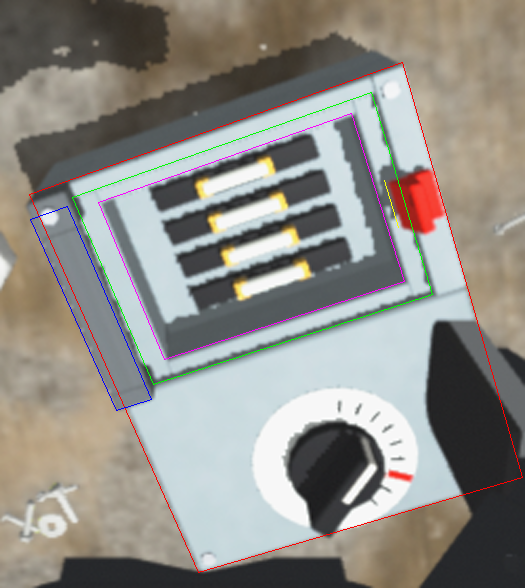

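```bash
python3 -m jog '[230,-67,100,0,0,4, 230,-67,100,0,0,4, 230,-67,100,0,0,4, 230,-67,100,0,0,4, 230,-67,100,0,0,4, 230,-67,100,0,0,4, 230,-67,100,0,0,4]'; python3 - <<'E'
from h import *
import pickle
w=cam("wrist"); save(w,"pics/w3.png"); pickle.dump(w,open("w3.pkl","wb")); s=get_state(); print(s["position"],s["qd"].round(3))
E
```

```text
clock: 2.52
position: [0.5374, 0.2369, 0.1511]
ee_rot: [0.001, 0.791, 0.612, 0.0]
contact_force: [0.2, -1.0, 0.3]
width: 0.0857
[0.53743732 0.23687444 0.15118613] [-0.003 -0.002  0.001  0.006  0.001  0.001]
```

View pics/w3.png

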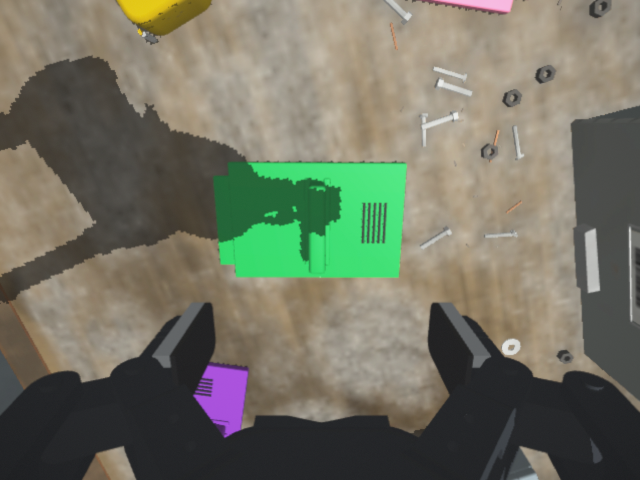

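The green cover sits centred in the view, with corners (230,163), (407,164), (400,277), (235,277). The tongue is on the left and the pad on the right.

```bash
python3 - <<'E'
from fit import *
import pickle
w=pickle.load(open("w3.pkl","rb"))
M=[[-.065,.045,.006],[.065,.045,.006],[.065,-.045,.006],[-.065,-.045,.006],[-.006,-.032,.031],[.006,-.032,.031]]
p,r=fitpose([(w,M[:4],[(230,163),(407,163.5),(400,277),(235,277)])],[.537,.24,-.25]); print("cover",p,np.degrees(p[2]));print(r.round(1))
s=get_state(); m=R.from_quat(s["ee_rot"],scalar_first=True).as_matrix()
print(m.round(3)); g=np.array([p[0],p[1],.030]); print("shift mm",m.T@(g-s["position"])*1e3, "heading x",np.degrees(np.arctan2(m[1,0],m[0,0])),"want",np.degrees(p[2])+90)
c,sn=np.cos(p[2]),np.sin(p[2]); 
P=[[p[0]+c*a-sn*b,p[1]+sn*a+c*b,z] for a,b,z in M]; print(proj(w,P).round())
E
```

```text
cover [ 0.53486743  0.24135202 -0.25975673] -14.882964095998945
[[-1.7 -0.7]
 [ 1.  -0.3]
 [-0.4  1. ]
 [ 1.2  0.3]]
[[ 0.253  0.968  0.002]
 [ 0.968 -0.253 -0.   ]
 [ 0.     0.002 -1.   ]]
shift mm [  3.66792465  -3.81575717 121.18051644] heading x 75.37082074161698 want 75.11703590400106
[[228. 162.]
 [408. 163.]
 [400. 278.]
 [236. 277.]
 [309. 275.]
 [326. 275.]]
```

```bash
python3 -m jog '[4,-4,60,0,0,0, 4,-4,100,0,0,0, 4,-4,122,0,0,0, 4,-4,122,0,0,0]' 0.5 50; python3 -m jog '[0,0,0,0,0,0,0,0,0,0,0,0,0,0,0,0,0,0,0,0,0,0,0,0]' 1 50; python3 - <<'E'
from h import *
w=cam("wrist"); save(w,"pics/w4.png"); s=get_state(); print(s["position"],s["width"],s["contact_force"])
E
```

```text
clock: 3.08
position: [0.5331, 0.2416, 0.0272]
ee_rot: [-0.0, 0.791, 0.611, -0.002]
contact_force: [0.8, -0.4, 0.9]
width: 0.0425
clock: 3.58
position: [0.5352, 0.2434, 0.0301]
ee_rot: [0.001, 0.791, 0.612, 0.002]
contact_force: [0.9, -2.3, 6.8]
width: 0.0107
[0.53514713 0.24345455 0.03012268] 0.011006579723061327 [-0.26655599 -1.61736442  6.89691896]
```

View pics/w4.png

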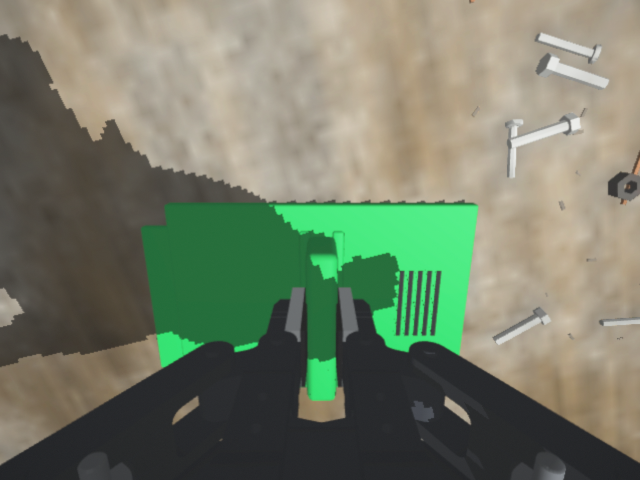

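The rib is gripped, width about 11 mm. Now lift and measure how the cover sits in the hand.

```bash
python3 -m jog '[0,0,-60,0,0,0,0,0,-110,0,0,0,0,0,-110,0,0,0,0,0,-110,0,0,0]' - 70; python3 - <<'E'
from h import *
import pickle
w=cam("wrist"); save(w,"pics/w5.png"); s=get_state(); print(s["position"],s["width"],s["contact_force"],s["moment"],s["qd"].round(3));pickle.dump((w,s),open("w5.pkl","wb"))
E
```

```text
clock: 4.12
position: [0.5329, 0.2432, 0.1379]
ee_rot: [-0.0, 0.791, 0.612, -0.0]
contact_force: [0.5, -0.7, -1.7]
width: 0.0106
[0.5324111  0.24302239 0.13707564] 0.01080336687589108 [-0.05755908 -0.87002891 -0.96703795] [-0.06379328 -0.02931382 -0.01539455] [-0.     0.016  0.011 -0.001 -0.003  0.002]
```

View pics/w5.png

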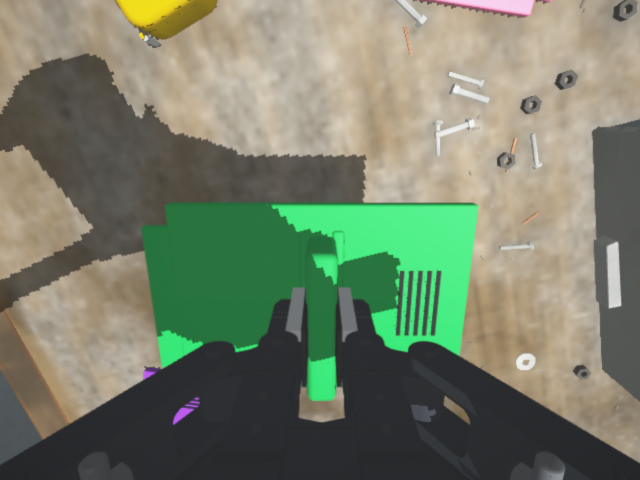

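```bash
python3 - <<'E'
from h import *
import pickle
from scipy.optimize import least_squares
w,s=pickle.load(open("w5.pkl","rb"))
m=R.from_quat(s["ee_rot"],scalar_first=True).as_matrix()
B=np.array([[0,1,0],[1,0,0],[0,0,-1.]]) # cover axes in tool (cols)
M=np.array([[.065,.045,.006],[-.065,.045,.006],[-.077,.035,.004],[-.006,-.032,.031],[.006,-.032,.031]])
U=np.array([(478,204.5),(167.5,204.5),(143,226.5),(308,401),(335.5,401)])
def f(p,full=True):
    Rt=R.from_rotvec(p[3:]).as_matrix()@B
    P=(M@Rt.T+p[:3])@m.T+s["position"]
    r=(proj(w,P)-U).ravel()
    return np.r_[r,p[3:]*50] if full else r
r=least_squares(f,[0,0,.025,0,0,0]); print("cover origin in tool mm",r.x[:3]*1e3,"rot deg (tool)",np.degrees(r.x[3:])); print(f(r.x,False).reshape(-1,2).round(1))
np.save("grip.npy",r.x)
E
```

```text
cover origin in tool mm [-1.92920261 -0.39146006 30.90494984] rot deg (tool) [-0.19942589 -0.5415015   0.02686565]
[[ 0.1  0.4]
 [-0.8  0.1]
 [ 0.5 -0.1]
 [-0.7 -0.2]
 [ 1.  -0.1]]
```

```bash
cat > plan.py <<'E'
from h import *
import sys
UN=np.array([0.585,-0.0948,np.radians(9.63)])
G=np.array([.0004,.0019,.0304])
def tcp(tip,th,un=None):
    un=UN if un is None else un
    Ru=R.from_euler('z',un[2]); Rc=Ru*R.from_euler('y',-th,degrees=True)
    t=np.array([un[0],un[1],0])+Ru.apply(np.array(tip)/1e3)
    pos=t+Rc.apply(np.array([.077,0,0])+G)
    return pos,Rc.as_matrix()@np.array([[0,1,0],[1,0,0],[0,0,-1.]]).T
def rows(pos,m,s=None):
    s=s or get_state(); m0=R.from_quat(s["ee_rot"],scalar_first=True).as_matrix()
    print("pos",pos.round(4),"row",(m0.T@(pos-s["position"])*1e3).round(1),np.degrees(R.from_matrix(m0.T@m).as_rotvec()).round(1))
E
python3 - <<'E'
from plan import *
rows(*tcp((-35,50,88),18))
E
```

```text
pos [ 0.6051 -0.0387  0.1408] row [-254.6  141.    -3.7] [-17.9   3.9 -23.9]
```

```bash
python3 -m jog '[-60,35,-15,0,0,-5,-254,141,-4,-17.9,3.9,-23.9,-254,141,-4,-17.9,3.9,-23.9,-254,141,-4,-17.9,3.9,-23.9,-254,141,-4,-17.9,3.9,-23.9,-254,141,-4,-17.9,3.9,-23.9,-254,141,-4,-17.9,3.9,-23.9,-254,141,-4,-17.9,3.9,-23.9,-254,141,-4,-17.9,3.9,-23.9]'; python3 - <<'E'
from plan import *
import pickle
w=cam("wrist"); save(w,"pics/w6.png"); t=cam("top"); save(t,"pics/t6.png",(280,140,460,290),4);s=get_state(); pickle.dump((w,s),open("w6.pkl","wb")); e=cam("scene"); save(e,"pics/s6.png",(290,210,430,340),4.5)
rows(*tcp((-35,50,88),18)); print(s["width"],s["qd"].round(3))
E
```

```text
clock: 5.3
position: [0.6062, -0.0364, 0.142]
ee_rot: [0.101, 0.637, 0.755, 0.121]
contact_force: [-0.1, 0.4, -1.4]
width: 0.0104
pos [ 0.6051 -0.0387  0.1408] row [-1.5 -2.   1. ] [ 0.2 -0.1  0. ]
0.010300859675931024 [-0.004 -0.    -0.004 -0.002 -0.001  0.   ]
```

View pics/w6.png

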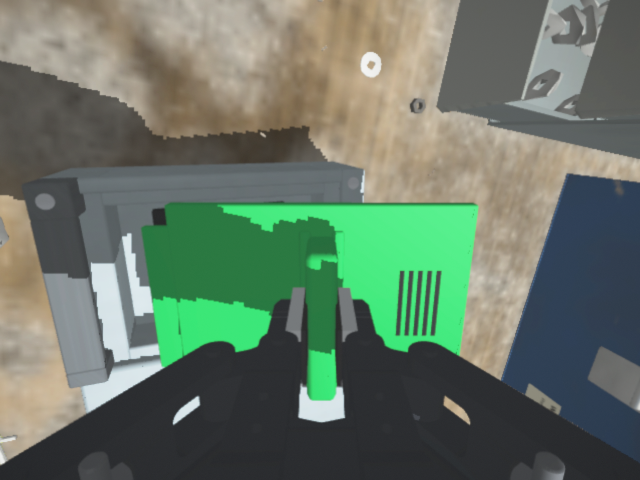

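View pics/s6.png

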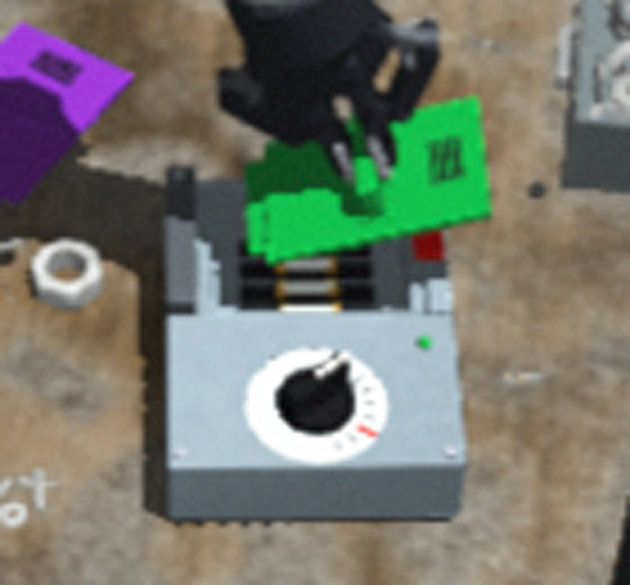

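```bash
cat > ov.py <<'E'
from plan import *
def place(p,M):
    c,s=np.cos(p[2]),np.sin(p[2]); M=np.array(M,float)
    return np.c_[p[0]+c*M[:,0]-s*M[:,1],p[1]+s*M[:,0]+c*M[:,1],M[:,2]]
def overlay(w,f,p=None,box=(0,0,640,480),k=1.25):
    p=UN if p is None else p
    im=w["frame"][:,:,::-1][box[1]:box[3],box[0]:box[2]]
    im=np.ascontiguousarray(cv2.resize(im,None,fx=k,fy=k,interpolation=cv2.INTER_CUBIC))
    for pts,col in [([[.083,.106,.06],[.083,-.106,.06],[-.083,-.106,.06],[-.083,.106,.06]],(0,0,255)),
     ([[-.066,.0015,.06],[.0675,.0015,.06],[.0675,.0985,.06],[-.066,.0985,.06]],(0,255,255)),
     ([[-.066,-.006,.072],[-.083,-.006,.072],[-.083,.106,.072],[-.066,.106,.072]],(255,0,0))]:
        q=((proj(w,place(p,pts))-[box[0],box[1]]+.5)*k-.5).astype(int); cv2.polylines(im,[q.reshape(-1,1,2)],True,col,1)
    cv2.imwrite(f,im)
E
python3 - <<'E'
from ov import *
import pickle
w,s=pickle.load(open("w6.pkl","rb")); overlay(w,"pics/w6o.png",box=(0,130,400,430),k=2)
E
```

```text
(no output)
```

View pics/w6o.png

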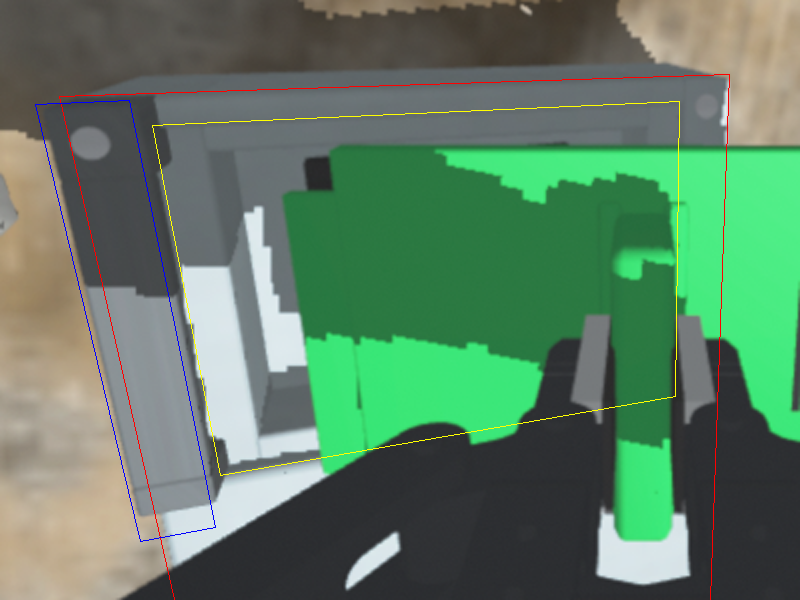

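```bash
python3 - <<'E'
from h import *
import pickle
w,s=pickle.load(open("w6.pkl","rb"))
w["frame"]=cv2.convertScaleAbs(w["frame"],alpha=1.6,beta=20)
save(w,"pics/w6a.png",(10,150,150,400),3.2*0.75); 
save(w,"pics/w6b.png",(10,155,130,270),5)
E
```

```text
(no output)
```

View pics/w6b.png

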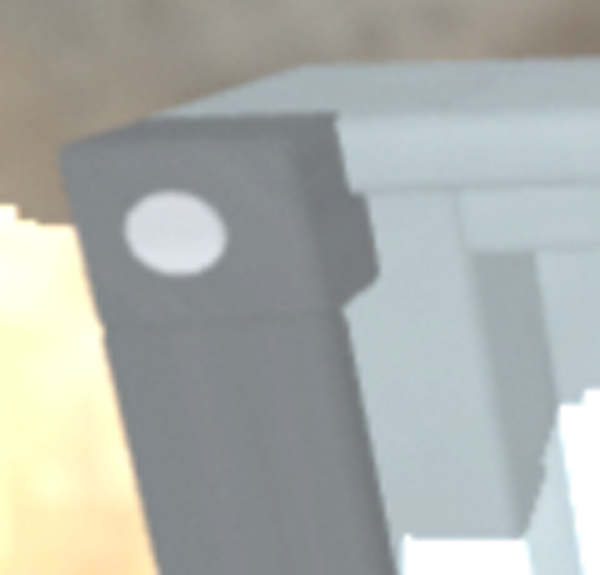

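View pics/w6a.png

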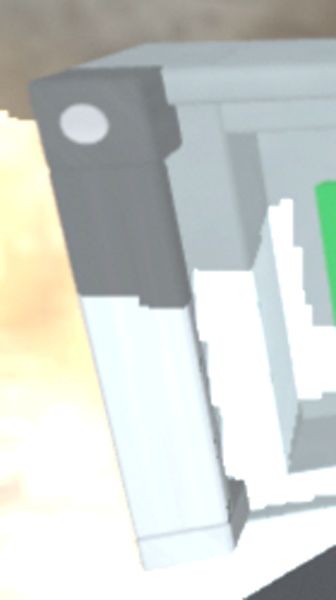

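```bash
python3 - <<'E'
from fit import *
from ov import overlay
import pickle
w,s=pickle.load(open("w6.pkl","rb"))
for y0 in (0.,1.5,3):
  M=[[-.083,.1-y0/1e3,.072],[-.083,y0/1e3,.072],[-.066,y0/1e3,.072],[.083,.106,.06]]
  p,r=fitpose([(w,M,[(22.4,185.4),(70.4,387.5),(106.7,378),(364,167.5)])],[.587,-.095,.16]); print(y0,p,np.degrees(p[2]),r.round(1).tolist())
w1=pickle.load(open("w1.pkl","rb"))
W=lambda a:np.array(a)/2.1+[225,150]-.26
M=[[-.083,.1,.072],[-.083,0,.072],[-.066,0,.072],[.083,.106,.06],[-.083,-.106,.06]]
p,r=fitpose([(w1,M,W([(29,210),(117,409),(153,395),(403,66),(200,569)]))],[.587,-.095,.16]); print("w1",p,np.degrees(p[2]),r.round(1).tolist())
E
```

```text
0.0 [ 0.58508463 -0.09260282  0.15696767] 8.993584742364556 [[1.3, 3.2], [-2.8, -1.9], [-1.0, 0.9], [3.0, -2.9]]
1.5 [ 0.58502506 -0.09261411  0.15723832] 9.009092066825204 [[1.8, 6.7], [-3.4, -4.3], [-1.6, -1.5], [2.9, -2.9]]
3 [ 0.58497356 -0.09264091  0.15752823] 9.02570274041962 [[2.4, 10.3], [-4.1, -6.8], [-2.1, -3.8], [2.7, -2.9]]
w1 [ 0.58531685 -0.09364659  0.16033224] 9.186360827619128 [[0.3, 0.8], [0.1, 0.4], [-0.2, 1.8], [1.2, -2.8], [-1.7, 0.6]]
```

```bash
python3 - <<'E'
from fit import *
import pickle
w,s=pickle.load(open("w6.pkl","rb"))
w1=pickle.load(open("w1.pkl","rb"))
W=lambda a:np.array(a)/2.1+[225,150]-.26
for y0 in (-1,-2.,-3):
 for xf in (-.083,-.082,-.084):
  M=[[xf,.1-y0/1e3,.072],[xf,y0/1e3,.072],[-.066,y0/1e3,.072],[.083,.106,.06]]
  o1=(w,M,[(22.4,185.4),(70.4,387.5),(106.7,378),(364,167.5)])
  o2=(w1,M+[[-.083,-.106,.06]],W([(29,210),(117,409),(153,395),(403,66),(200,569)]))
  for o in ([o1],[o2],[o1,o2]):
    p,r=fitpose(o,[.587,-.095,.16]); print(y0,xf,p.round(4),np.degrees(p[2]).round(2),np.sqrt((r**2).mean()).round(2))
E
```

```text
-1 -0.083 [ 0.5851 -0.0926  0.1568] 8.98 1.98
-1 -0.083 [ 0.5853 -0.0936  0.16  ] 9.16 1.48
-1 -0.083 [ 0.5852 -0.0928  0.1578] 9.04 1.8
-1 -0.082 [ 0.5845 -0.0926  0.1578] 9.04 1.96
-1 -0.082 [ 0.5849 -0.0936  0.1609] 9.22 1.53
-1 -0.082 [ 0.5846 -0.0928  0.1589] 9.11 1.81
-1 -0.084 [ 0.5857 -0.0926  0.1558] 8.92 2.27
-1 -0.084 [ 0.5857 -0.0936  0.159 ] 9.11 1.53
-1 -0.084 [ 0.5857 -0.0928  0.1567] 8.98 1.97
-2.0 -0.083 [ 0.5852 -0.0926  0.1566] 8.97 2.32
-2.0 -0.083 [ 0.5852 -0.0935  0.1596] 9.14 1.82
-2.0 -0.083 [ 0.5852 -0.0928  0.1575] 9.03 2.11
-2.0 -0.082 [ 0.5846 -0.0926  0.1577] 9.03 2.28
-2.0 -0.082 [ 0.5849 -0.0935  0.1605] 9.2 1.85
-2.0 -0.082 [ 0.5847 -0.0928  0.1587] 9.09 2.11
-2.0 -0.084 [ 0.5858 -0.0926  0.1556] 8.91 2.59
-2.0 -0.084 [ 0.5856 -0.0935  0.1587] 9.09 1.86
-2.0 -0.084 [ 0.5858 -0.0928  0.1564] 8.96 2.27
-3 -0.083 [ 0.5852 -0.0926  0.1565] 8.97 3.11
-3 -0.083 [ 0.5852 -0.0934  0.1592] 9.12 2.24
-3 -0.083 [ 0.5852 -0.0928  0.1573] 9.01 2.7
-3 -0.082 [ 0.5846 -0.0926  0.1575] 9.03 3.07
-3 -0.082 [ 0.5848 -0.0934  0.1601] 9.17 2.27
-3 -0.082 [ 0.5847 -0.0928  0.1584] 9.08 2.68
-3 -0.084 [ 0.5858 -0.0926  0.1554] 8.91 3.33
-3 -0.084 [ 0.5856 -0.0934  0.1583] 9.07 2.27
-3 -0.084 [ 0.5858 -0.0928  0.1562] 8.95 2.83
```

```bash
sed -i 's/^UN=.*/UN=np.array([0.5852,-0.0929,np.radians(9.05)])/' plan.py; python3 - <<'E'
from plan import *
for t in [(-48,50,70),(-52,50,58),(-62,50,57.5)]: rows(*tcp(t,18))
E
```

```text
pos [ 0.5931 -0.0391  0.1228] row [  0.1 -19.   14.3] [ 0.2 -0.3  0.6]
pos [ 0.5891 -0.0397  0.1108] row [  0.2 -26.5  24.5] [ 0.2 -0.3  0.6]
pos [ 0.5792 -0.0413  0.1103] row [  0.3 -36.2  21.8] [ 0.2 -0.3  0.6]
```

```bash
python3 -m jog '[0,-19,14,0,0,0.6, 0,-26,24,0,0,0.6, 0,-26,24.5,0,0,0.6, 0,-26,24.5,0,0,0.6]'; python3 - <<'E'
from ov import *
import pickle
w=cam("wrist"); overlay(w,"pics/w7.png",box=(0,150,400,450),k=2); pickle.dump(w,open("w7.pkl","wb")); e=cam("scene"); save(e,"pics/s7.png",(300,225,420,325),5)
print(get_state()["contact_force"]);rows(*tcp((-52,50,58),18));rows(*tcp((-74,50,57),18))
E
```

```text
clock: 5.95
position: [0.5907, -0.0408, 0.1115]
ee_rot: [0.102, 0.641, 0.751, 0.122]
contact_force: [-0.4, 0.6, -1.3]
width: 0.0107
[-0.08879928  0.22497737 -1.68860469]
pos [ 0.5891 -0.0397  0.1108] row [ 1.4 -1.6  0.4] [ 0.3 -0.2 -0.1]
pos [ 0.5674 -0.0432  0.1098] row [  1.3 -22.8  -5.6] [ 0.3 -0.2 -0.1]
```

View pics/w7.png

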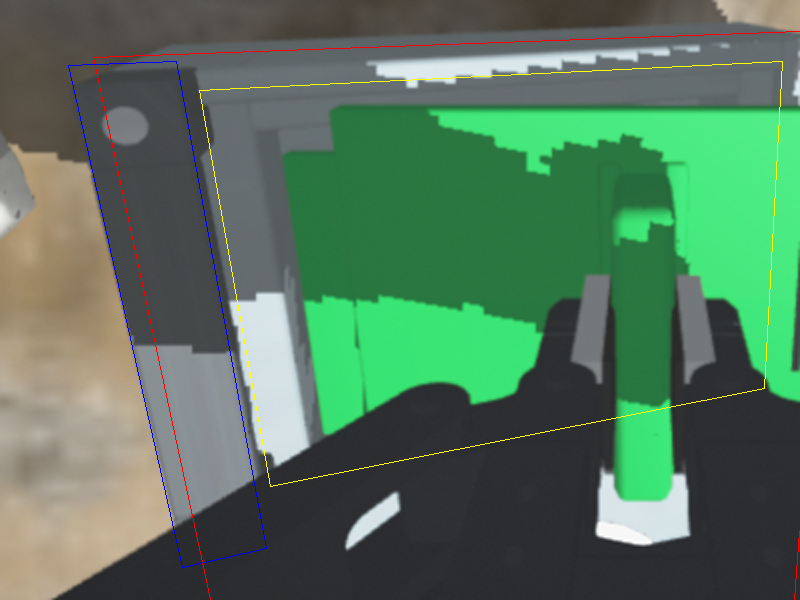

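View pics/s7.png

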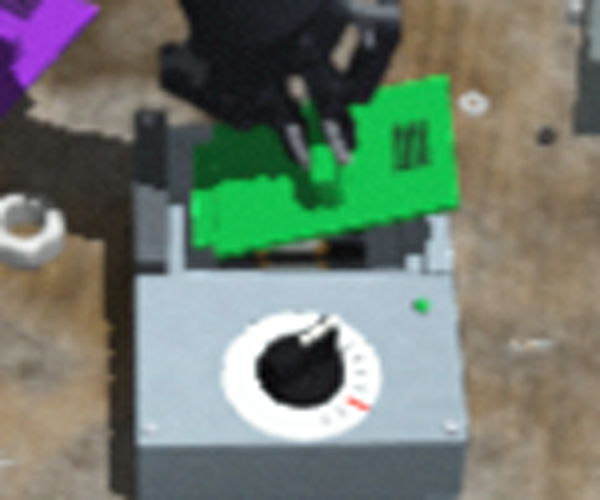

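```bash
python3 - <<'E'
from ov import *
import pickle
w=pickle.load(open("w7.pkl","rb"))
f=lambda M:((proj(w,place(UN,np.array(M)/1e3))-[0,150]+.5)*2-.5).round()
print(f([[-66,89,54],[-66,89,66],[-66,89,72],[-66,101,72],[-52,85,58],[-52,85,62]]))
save(w,"pics/w7b.png",(90,215,190,300),7)
E
```

```text
[[214. 130.]
 [201. 143.]
 [193. 150.]
 [182.  88.]
 [286. 147.]
 [283. 151.]]
```

View pics/w7b.png

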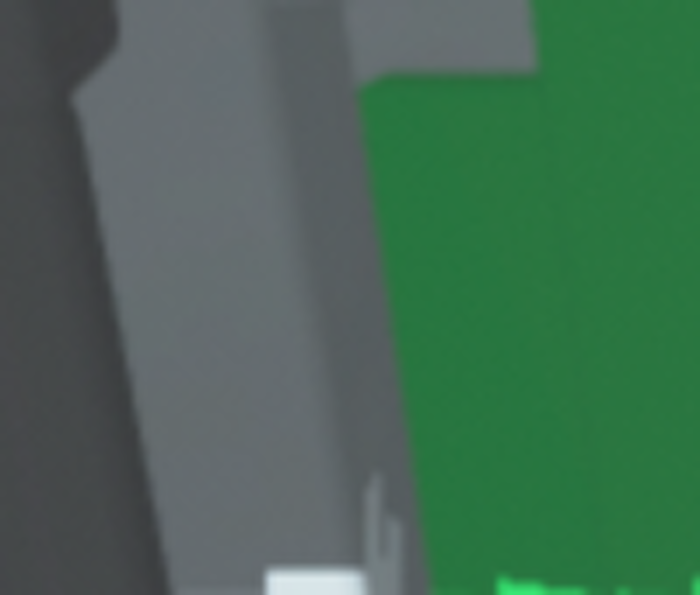

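```bash
sed -i 's/^UN=.*/UN=np.array([0.5857,-0.0961,np.radians(9.05)])/' plan.py; python3 - <<'E'
from plan import *
for t in [(-66,50,57),(-74,50,57),(-77,50,57)]: rows(*tcp(t,18))
E
```

```text
pos [ 0.5758 -0.0451  0.1098] row [ -1.9 -15.2  -3.1] [ 0.3 -0.2 -0.1]
pos [ 0.5679 -0.0464  0.1098] row [ -1.9 -22.8  -5.6] [ 0.3 -0.2 -0.1]
pos [ 0.5649 -0.0469  0.1098] row [ -1.9 -25.7  -6.5] [ 0.3 -0.2 -0.1]
```

```bash
python3 -m jog '[-2,-7,-1,0,0,0, -2,-15,-2.8,0,0,0, -2,-19,-4,0,0,0, -2,-23,-5.3,0,0,0, -2,-23,-5.3,0,0,0]'; python3 - <<'E'
from ov import *
import pickle
w=cam("wrist"); save(w,"pics/w8.png",(0,150,400,450),2); e=cam("scene"); save(e,"pics/s8.png",(300,225,420,325),5)
s=get_state();print(s["contact_force"],s["moment"]);rows(*tcp((-74,50,56.5),18));rows(*tcp((-77,50,55),18))
E
```

```text
clock: 6.68
position: [0.5675, -0.0464, 0.1093]
ee_rot: [0.102, 0.641, 0.75, 0.122]
contact_force: [1.7, 1.2, -2.4]
width: 0.0103
[ 2.56504192  0.37367035 -1.72329959] [ 0.23419346 -0.18461089  0.0904468 ]
pos [ 0.5679 -0.0464  0.1093] row [-0.1  0.4 -0. ] [ 0.3 -0.2 -0.1]
pos [ 0.5649 -0.0469  0.1078] row [-0.1 -2.9  0.5] [ 0.3 -0.2 -0.1]
```

View pics/w8.png

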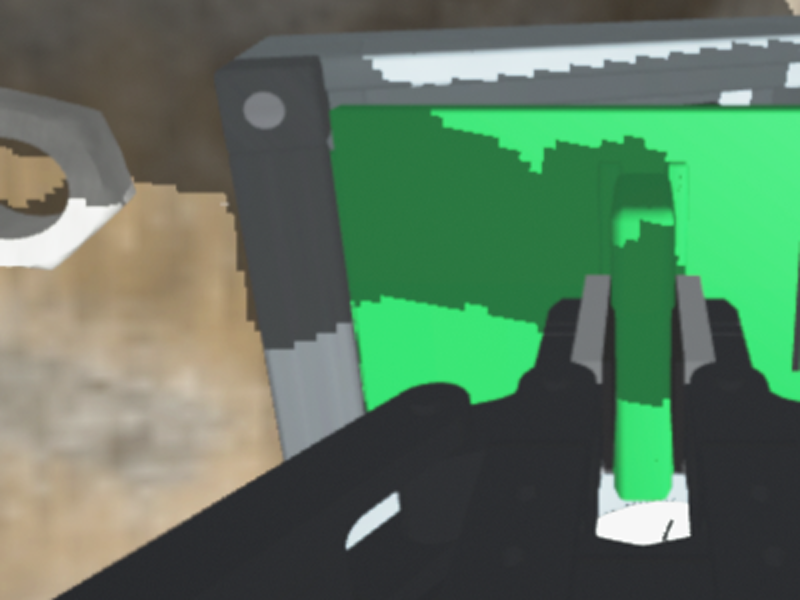

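View pics/s8.png

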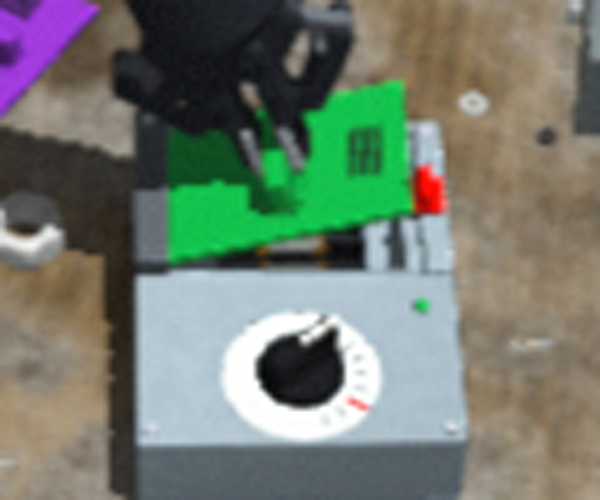

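```bash
python3 - <<'E'
from plan import *
for t,a in [((-75,50,55.5),18),((-75.5,50,55),14),((-76,50,55),10),((-76.5,50,55),7)]: rows(*tcp(t,a))
E
```

```text
pos [ 0.5669 -0.0465  0.1083] row [-0.1 -0.9  0.6] [ 0.3 -0.2 -0.1]
pos [ 0.5699 -0.0461  0.1032] row [-0.1  0.4  6.4] [ 4.3 -0.2 -0.1]
pos [ 0.5725 -0.0456  0.0984] row [-0.1  1.5 11.9] [ 8.3 -0.2 -0.1]
pos [ 0.5742 -0.0454  0.0946] row [-0.2  1.9 16. ] [11.3 -0.2 -0.1]
```

```bash
python3 -m jog '[0,-1,0.6,0,0,0, 0,0.4,6.4,4.3,0,0, 0,1.5,12,8.3,0,0, 0,1.9,16,11.3,0,0, 0,1.9,16,11.3,0,0]'; python3 - <<'E'
from ov import *
import pickle
w=cam("wrist"); save(w,"pics/w9.png",(0,150,400,450),2); e=cam("scene"); save(e,"pics/s9.png",(300,225,420,325),5)
s=get_state();print(s["contact_force"],s["moment"]);rows(*tcp((-76.5,50,55),7));rows(*tcp((-76.5,50,54.5),5))
E
```

```text
clock: 7.4
position: [0.5748, -0.0453, 0.094]
ee_rot: [0.038, 0.648, 0.76, 0.047]
contact_force: [2.9, 1.2, -0.1]
width: 0.0105
[ 4.97704601  0.92490158 -1.5011519 ] [ 0.03399356 -0.89619314  0.22576837]
pos [ 0.5742 -0.0454  0.0946] row [ 0.1 -0.4 -0.3] [ 0.1 -0.2 -0. ]
pos [ 0.5755 -0.0452  0.0915] row [0.  0.5 2.9] [ 2.1 -0.2 -0. ]
```

View pics/s9.png

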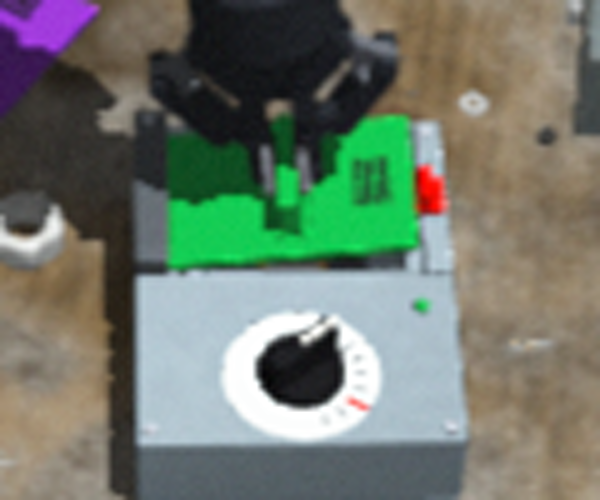

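```bash
python3 -m jog '[0,0.6,2.9,2,0,0, 0,0.6,2.9,2,0,0]'; python3 -c "
from h import *
s=get_state();print(s['contact_force'],s['moment'])"; python3 -m jog '[0,0,0,0,0,0,0,0,0,0,0,0,0,0,-30,0,0,0,0,0,-80,0,0,0,0,0,-90,0,0,0,0,0,-90,0,0,0]' 0.6; python3 - <<'E'
from ov import *
import pickle
w=cam("wrist"); save(w,"pics/w10.png"); e=cam("scene"); save(e,"pics/s10.png",(300,225,420,325),5)
s=get_state();print(s["contact_force"],s["width"],s["position"]);pickle.dump((w,s),open("w10.pkl","wb"))
E
```

```text
clock: 7.75
position: [0.5757, -0.0452, 0.0919]
ee_rot: [0.027, 0.649, 0.76, 0.035]
contact_force: [5.8, 1.2, -0.7]
width: 0.0101
[ 5.75810141  1.24254468 -0.67819537] [ 0.22237133 -0.95419168  0.21449046]
clock: 8.5
position: [0.5663, -0.0467, 0.1813]
ee_rot: [0.026, 0.649, 0.76, 0.034]
contact_force: [0.7, -0.3, -0.5]
width: 0.034
[-0.72679769 -0.21002351 -0.02299847] 0.034092135211339254 [ 0.56554848 -0.04642796  0.17951279]
```

View pics/s10.png

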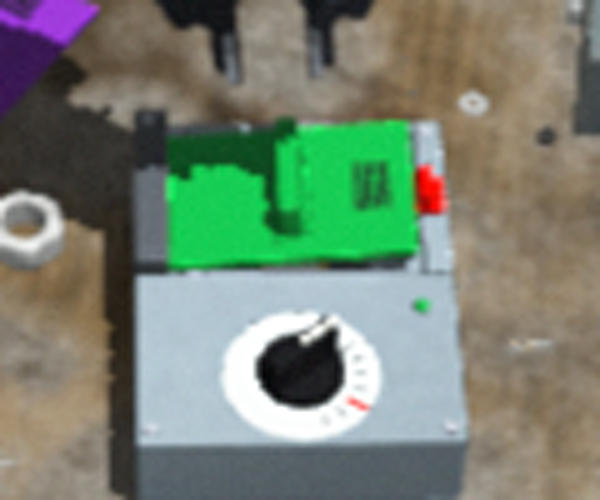

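View pics/w10.png

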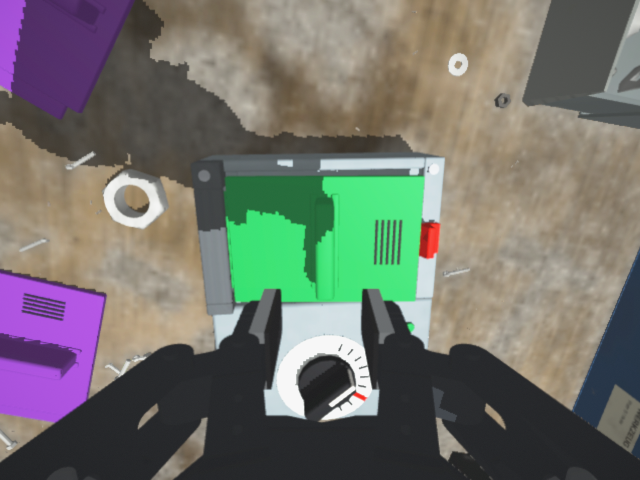

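```bash
cat >> plan.py <<'E'
def upright(x,y,z,yaw=0):
    Ru=R.from_euler('z',UN[2]); m=(R.from_euler('z',UN[2]+np.radians(yaw))).as_matrix()@np.array([[0,1,0],[1,0,0],[0,0,-1.]]).T
    return np.array([UN[0],UN[1],0])+Ru.apply(np.array([x,y,z])/1e3),m
E
python3 - <<'E'
from plan import *
from fit import fitpose
import pickle
w,s=pickle.load(open("w10.pkl","rb"))
print("pad px",proj(w,[upright(43,50,69)[0]]))
rows(*upright(42,50,105))
rows(*upright(42,50,88))
E
```

```text
pad px [[387.94631666 242.70699087]]
pos [ 0.6193 -0.0401  0.105 ] row [-2.6 47.8 78.7] [ 4.7 -0.3 -0. ]
pos [ 0.6193 -0.0401  0.088 ] row [-2.7 46.4 95.6] [ 4.7 -0.3 -0. ]
```

```bash
python3 -m jog '[-2.6,47.8,40,4.7,0,0,-2.6,47.8,78.7,4.7,-0.3,0,-2.6,47.8,78.7,4.7,-0.3,0,-2.6,47.8,78.7,4.7,-0.3,0]' 1; python3 - <<'E'
from plan import *
s=get_state();print(s["contact_force"],s["width"]);rows(*upright(42,50,92));rows(*upright(42,50,79))
w=cam("wrist"); save(w,"pics/w11.png")
E
```

```text
clock: 9.1
position: [0.6203, -0.0404, 0.1066]
ee_rot: [0.001, 0.649, 0.76, 0.001]
contact_force: [-0.5, -0.2, 0.9]
width: -0.0001
[-0.54739388 -0.22389954  0.85700672] -7.433383743029477e-05
pos [ 0.6193 -0.0401  0.092 ] row [ 0.4 -1.  14.6] [ 0.1  0.  -0. ]
pos [ 0.6193 -0.0401  0.079 ] row [ 0.4 -1.  27.6] [ 0.1  0.  -0. ]
```

View pics/w11.png

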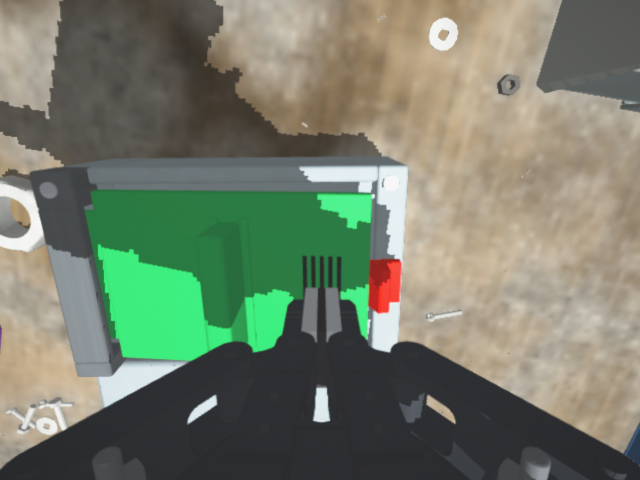

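```bash
python3 -m jog '[0,-1,12,0,0,0,0,-1,17,0,0,0,0,-1,21,0,0,0,0,-1,24,0,0,0]'; python3 -m jog '[0,0,3,0,0,0,0,0,4,0,0,0]'; python3 -c "
from plan import *
w=cam('wrist'); save(w,'pics/w12.png',(100,150,500,450),2)"
```

```text
clock: 9.65
position: [0.6201, -0.0404, 0.0828]
ee_rot: [0.001, 0.649, 0.76, 0.001]
contact_force: [-0.4, 0.7, 1.9]
width: -0.0001
clock: 9.9
position: [0.6202, -0.0406, 0.0791]
ee_rot: [0.001, 0.649, 0.761, 0.001]
contact_force: [-2.3, 0.9, 8.3]
width: -0.0002
```

View pics/w12.png

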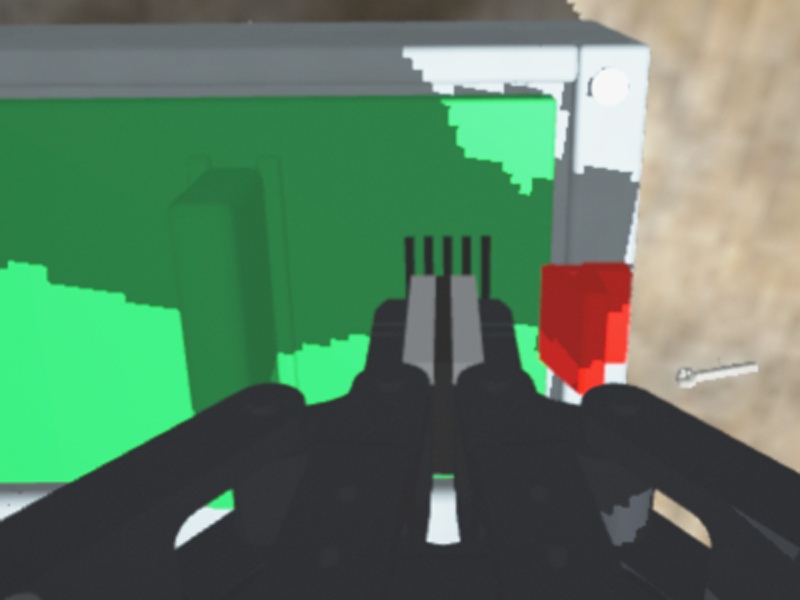

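```bash
python3 -m jog '[0,0,2,0,0,0,0,0,4,0,0,0]'; python3 -m jog '[0,0,1.5,0,0,0,0,0,1.5,0,0,0]'; 
```

```text
clock: 10.2
position: [0.6202, -0.0405, 0.0789]
ee_rot: [0.002, 0.649, 0.761, 0.001]
contact_force: [-9.3, 1.0, 32.7]
width: 0.0
clock: 10.45
position: [0.6202, -0.0405, 0.0789]
ee_rot: [0.003, 0.649, 0.761, 0.001]
contact_force: [-9.1, 1.3, 31.3]
width: 0.0001
```

```bash
python3 -m jog '[0,0,-30,0,0,0,0,0,-90,0,0,0,-40,-40,-110,0,0,0,-40,-40,-110,0,0,0,-40,-40,-110,0,0,0]'; python3 - <<'E'
from plan import *
import pickle
w=cam("wrist"); save(w,"pics/w13.png"); pickle.dump((w,get_state()),open("w13.pkl","wb")); save(w,"pics/w13b.png",(200,120,480,330),2.8)
e=cam("scene"); save(e,"pics/s13.png",(300,225,420,325),5)
E
```

```text
clock: 11.08
position: [0.5863, -0.0862, 0.1826]
ee_rot: [0.001, 0.65, 0.76, 0.001]
contact_force: [-0.1, 0.3, 0.3]
width: -0.0001
```

View pics/w13.png

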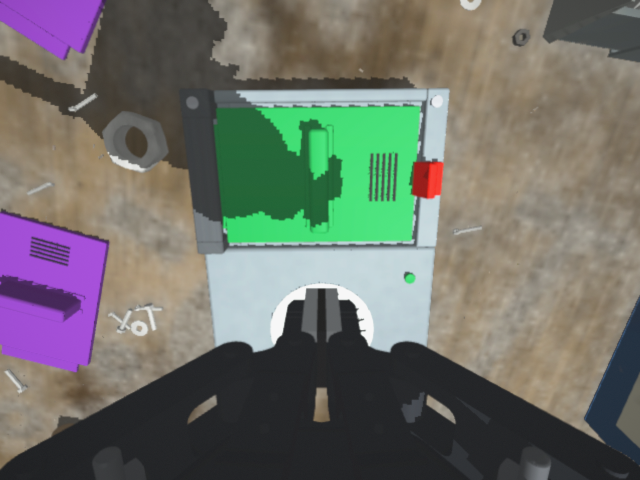

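View pics/s13.png

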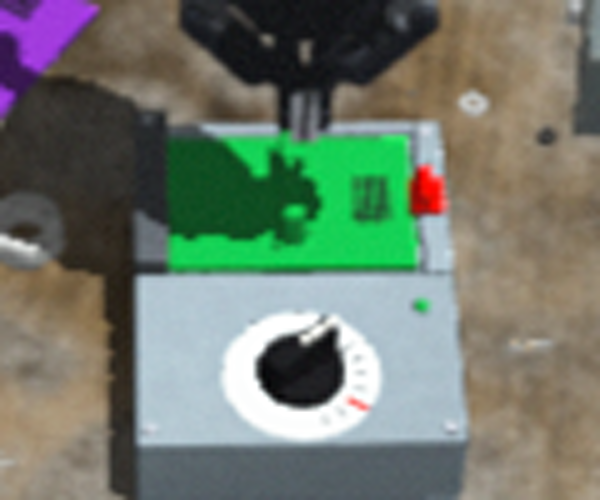

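```bash
python3 -m jog '[-128,-20,-30,0,0,0,-128,-20,-30,0,0,0,-128,-20,-30,0,0,0,-128,-20,-30,0,0,0]' 0.6; python3 - <<'E'
from plan import *
import pickle
w=cam("wrist"); save(w,"pics/w14.png");s=get_state(); pickle.dump((w,s),open("w14.pkl","wb")); save(w,"pics/w14b.png",(240,160,400,290),5); print(s["qd"].round(3))
E
```

```text
clock: 11.68
position: [0.5867, -0.2153, 0.2119]
ee_rot: [0.0, 0.65, 0.76, 0.001]
contact_force: [0.2, -0.2, 0.1]
width: 0.0341
[ 0.018 -0.01   0.011 -0.001  0.001 -0.002]
```

View pics/w14.png

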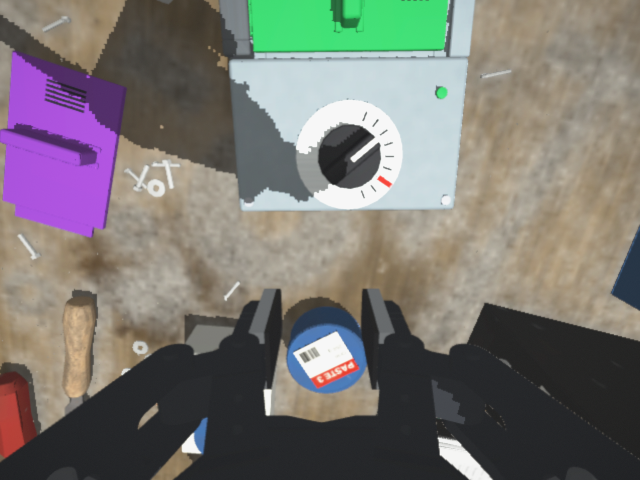

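View pics/w14b.png

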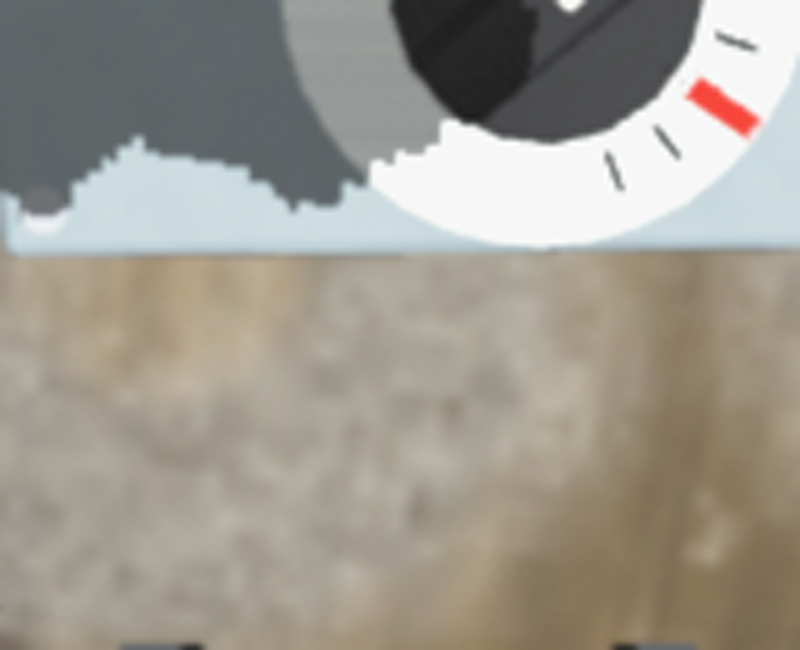

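```bash
python3 - <<'E'
from h import *
import pickle
w,s=pickle.load(open("w14.pkl","rb")); save(w,"pics/w14c.png",(290,90,410,215),4.8)
f=w["frame"].astype(int)[90:215,290:410]
rm=(f[...,0]>180)&(f[...,1]<110)
y,x=np.nonzero(rm); print("red",x.min()+290,x.max()+290,y.min()+90,y.max()+90, x.mean()+290,y.mean()+90)
E
```

```text
red 378 390 176 186 383.96296296296293 181.01851851851853
```

View pics/w14c.png

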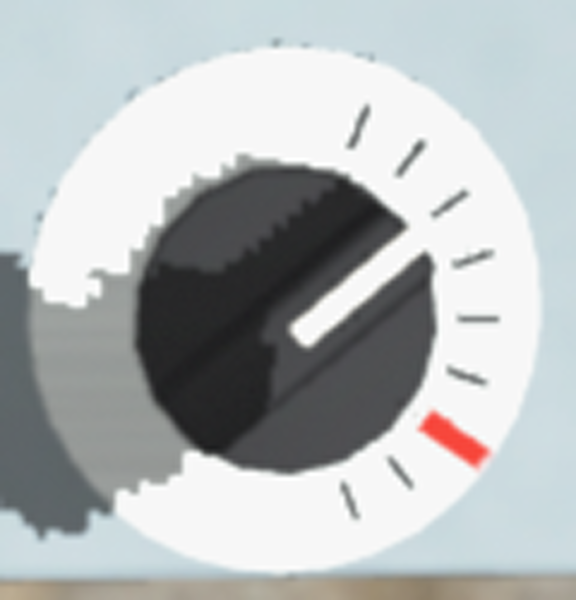

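```bash
python3 - <<'E'
from plan import *
import pickle
w,s=pickle.load(open("w14.pkl","rb"))
K=lambda a:np.array(a)/4.8+[290,90]-.4
Ru=R.from_euler('z',-UN[2])
U=lambda P:Ru.apply(P-[UN[0],UN[1],0])*1e3
d=U(at(w,K([(285,309)]),.061))[0]; print("dial centre",d, at(w,K([(285,309)]),.061))
red=U(at(w,K([(430,422),(485,458)]),.061)); tip=U(at(w,K([(302,335),(418,238)]),.089))
print("disc r",[np.linalg.norm(U(at(w,K([p]),.061))[0]-d) for p in [(30,300),(541,309),(285,45),(285,573)]])
print(red,tip)
an=lambda v:-np.arctan2(v[1],v[0])
print("red angle",an(red[0]-d),an(red[1]-d),an(red[1]-red[0]),"r",np.linalg.norm(red[0]-d))
print("pointer",an(tip[1]-tip[0]),an(tip[1]-d),"r",np.linalg.norm((tip[1]-d)[:2]))
for q in [(358,128),(410,158),(450,204),(474,259),(479,320),(467,378),(400,473),(349,500)]:
    print(round(an(U(at(w,K([q]),.061))[0]-d),3),end=' ')
E
```

```text
dial centre [  1.51848729 -62.59125166  61.        ] [[ 0.59704496 -0.15767323  0.061     ]]
disc r [np.float64(38.99642415822407), np.float64(39.143245754245896), np.float64(37.78302827685924), np.float64(41.22222158434481)]
[[ 24.47464171 -79.82188454  61.        ]
 [ 33.34864239 -85.45159816  61.        ]] [[  1.84580813 -64.1163281   89.        ]
 [ 17.28438692 -51.22760699  89.        ]]
red angle 0.6438778475550231 0.6228351129818609 0.5653341507936531 r 28.703305298896495
pointer -0.6956259576745043 -0.6245323680316213 r 19.434402781580044
-1.197 -0.879 -0.561 -0.253 0.057 0.353 0.935 1.222
```

```bash
python3 - <<'E'
from plan import *
rows(*upright(1.5,-64.3,130,-50.3))
rows(*upright(1.5,-64.3,92,-50.3))
E
```

```text
pos [ 0.5973 -0.1594  0.13  ] row [52.5 19.1 81.9] [ 0.  -0.1 50.3]
pos [ 0.5973 -0.1594  0.092 ] row [ 52.4  19.1 119.9] [ 0.  -0.1 50.3]
```

```bash
python3 -m jog '[20,5,10,0,0,10,40,15,40,0,0,20,52.5,19,82,0,0,30,52.5,19,82,0,0,41,52.5,19,82,0,0,50.3,52.5,19,82,0,0,50.3,52.5,19,82,0,0,50.3]' 0.6; python3 - <<'E'
from plan import *
import pickle
w=cam("wrist"); save(w,"pics/w15.png"); pickle.dump((w,get_state()),open("w15.pkl","wb"))
rows(*upright(1.5,-64.3,130,-50.3)); print(get_state()["qpos"])
E
```

```text
clock: 12.6
position: [0.5974, -0.1597, 0.1309]
ee_rot: [0.0, 0.91, 0.414, 0.001]
contact_force: [0.9, 0.4, 0.4]
width: 0.0341
pos [ 0.5973 -0.1594  0.13  ] row [ 0.4 -0.6  1.1] [ 0.1 -0.1  0.1]
[-3.74916843e-01  4.23148974e-01  1.58873381e+00  1.29699238e-03
  1.12682689e+00  3.42146094e-01]
```

View pics/w15.png

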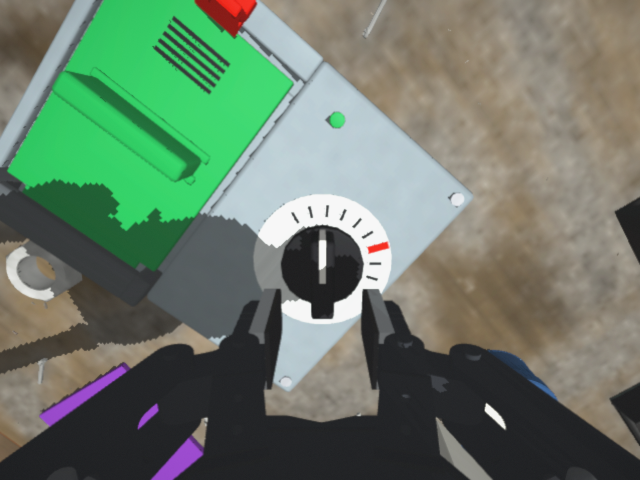

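```bash
python3 -m jog '[0.3,-0.5,15,0,0,0,0.3,-0.5,30,0,0,0,0.3,-0.5,38.5,0,0,0,0.3,-0.5,38.5,0,0,0]'; python3 -m jog '[0,0,0,0,0,0,0,0,0,0,0,0,0,0,0,0,0,0,0,0,0,0,0,0]' 1 30;  python3 -c "
from plan import *
s=get_state();print(s['contact_force'],s['moment'],s['width']);rows(*upright(1.5,-64.3,92,-50.3));rows(*upright(1.5,-64.3,92,-34.38-90))"
```

```text
clock: 13.15
position: [0.5967, -0.1603, 0.0912]
ee_rot: [-0.0, 0.911, 0.412, 0.001]
contact_force: [0.2, 1.3, 0.5]
width: 0.0342
clock: 13.65
position: [0.5975, -0.1604, 0.093]
ee_rot: [0.001, 0.911, 0.412, 0.002]
contact_force: [-1.3, 0.9, 0.5]
width: 0.0109
[-1.29446095  0.92837084  0.49614108] [0.05087467 0.16481249 0.07376685] 0.01088452808840535
pos [ 0.5973 -0.1594  0.092 ] row [ 0.6 -0.9  1. ] [ 0.2 -0.1 -0. ]
pos [ 0.5973 -0.1594  0.092 ] row [ 0.6 -0.9  1. ] [ 0.1 -0.2 74.1]
```

```bash
python3 -m jog '[0,0,0,0,0,10,0,0,0,0,0,20,0,0,0,0,0,30,0,0,0,0,0,40,0,0,0,0,0,50,0,0,0,0,0,60,0,0,0,0,0,70,0,0,0,0,0,74,0,0,0,0,0,74,0,0,0,0,0,74]';  python3 -c "
from plan import *
s=get_state();print(s['contact_force'],s['moment'],s['width']);rows(*upright(1.5,-64.3,92,-34.38-90))
w=cam('wrist'); save(w,'pics/w16.png')"
```

```text
clock: 14.9
position: [0.5971, -0.1587, 0.093]
ee_rot: [-0.002, 0.976, -0.219, 0.001]
contact_force: [-1.2, 6.1, 4.3]
width: 0.0114
[-1.2439045   6.0567423   4.27090383] [ 0.74802502  0.24904106 -0.01112648] 0.011403892861037341
pos [ 0.5973 -0.1594  0.092 ] row [0.4 0.5 1. ] [-0.2 -0.1  0.1]
```

View pics/w16.png

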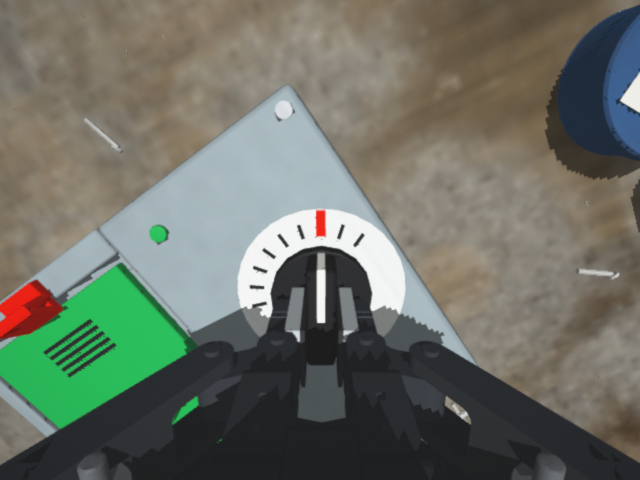

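The pointer line (x≈321) lines up with the red mark (x≈321). Next: release, rise and check.

```bash
python3 -m jog '[0,0,0,0,0,0,0,0,0,0,0,0,0,0,0,0,0,0]' 0.6;  python3 -m jog '[0,0,-30,0,0,0,0,0,-80,0,0,0,-60,0,-100,0,0,0,-60,0,-100,0,0,0,-60,0,-100,0,0,0]'; python3 -c "
from plan import *
import pickle
w=cam('wrist'); save(w,'pics/w17.png'); save(w,'pics/w17b.png',(220,120,440,285),3.6); pickle.dump((w,get_state()),open('w17.pkl','wb'))
t=cam('top'); save(t,'pics/t17.png',(120,150,520,350),2); e=cam('scene'); save(e,'pics/s17.png',(290,225,420,335),5)"
```

```text
clock: 15.32
position: [0.5976, -0.1609, 0.0926]
ee_rot: [-0.0, 0.976, -0.219, 0.002]
contact_force: [-0.2, -0.4, 0.0]
width: 0.0344
clock: 15.95
position: [0.5432, -0.1351, 0.1927]
ee_rot: [-0.0, 0.976, -0.219, 0.002]
contact_force: [-0.4, -1.1, 0.1]
width: 0.0344
```

View pics/w17b.png

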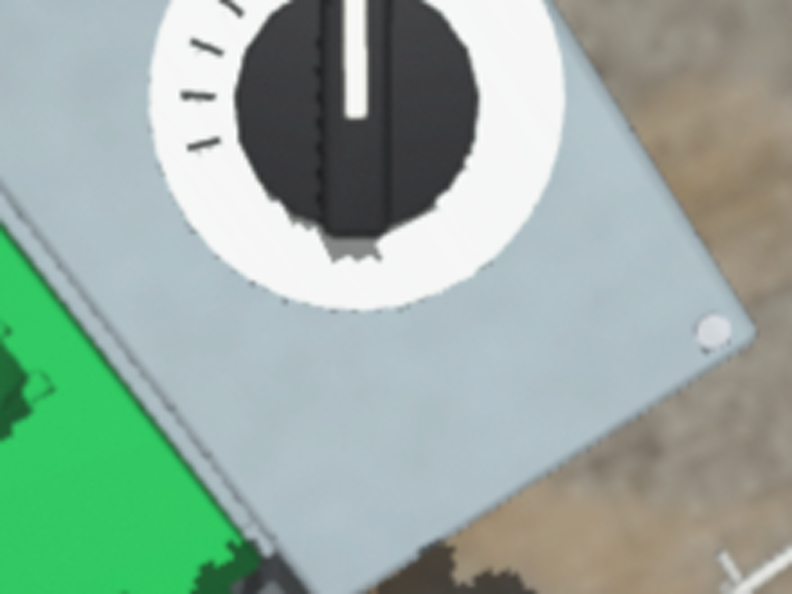

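View pics/s17.png

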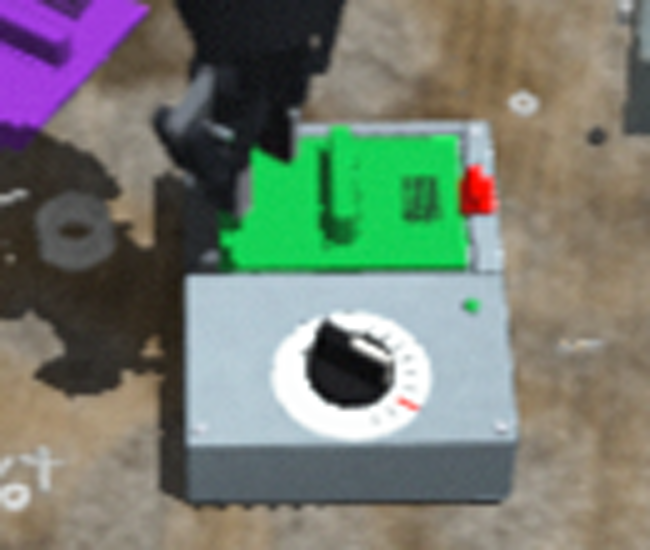

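View pics/t17.png

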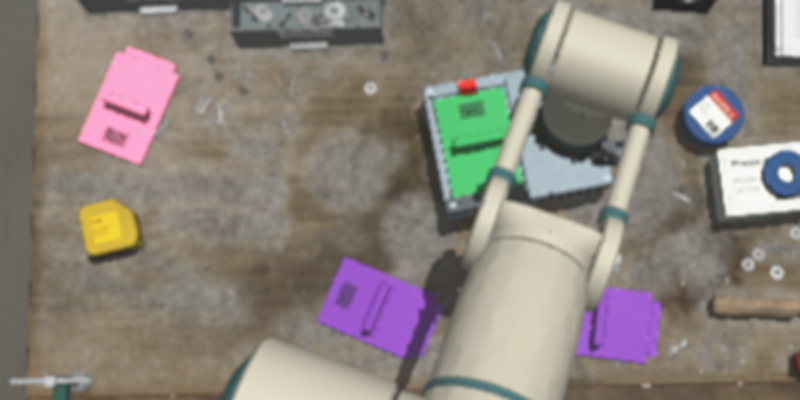

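```bash
python3 -c "
from h import *
import pickle
w,s=pickle.load(open('w17.pkl','rb')); save(w,'pics/w17c.png',(250,80,390,210),4.5)"
```

```text
(no output)
```

View pics/w17c.png

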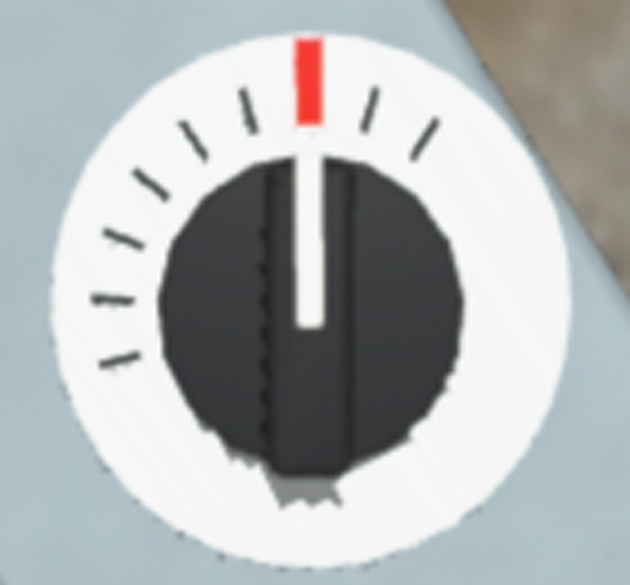

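View pics/w17.png

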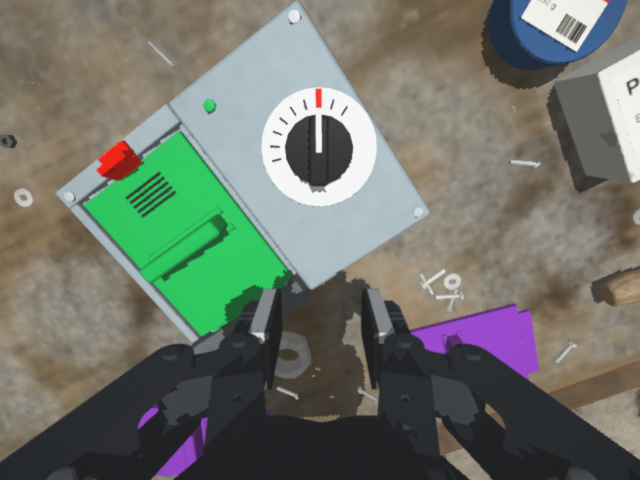

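The pointer is dead in line with the red mark, the cover is flat and the red catch lies over its edge. The nut, tin and tape measure haven't been touched. Handing in.

```bash
python3 -c "
from rig import *
print(get_state()['contact_force'],get_state()['clock']); print(sign_off())"
```

```text
[ 1.01888454 -0.26990056 -0.07079753] 16.1
the job is handed in; nothing more can be done
None
```

The heater control unit is back in service and the job is handed in, at 16.1 s on the robot's clock.

- **Cover:** I hooked the green cover's tongue under the rail at about 18°, swung it down onto the catch and let go. Pressing the pad with closed fingertips took it down to a firm stop at about 32 N. The pictures after that show the cover flat and the red catch over its edge.
- **Dial:** With the cover shut, I turned the dial about 74° clockwise and released it. The last wrist picture shows the white pointer in line with the red mark.
- **Other items:** The tin, tape measure and nut were never touched. At hand-in the gripper was open, about 0.19 m above the bench and clear of everything.
- **Checks that disagreed:** The unit's sideways position differed by about 3 mm between my fits. I corrected it from the slot's post in the wrist picture before hooking the cover. The dial's scale ticks also put its centre about 2 mm from my first reading, and I used the tick-based value. No other check failed.

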